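# Mount the disc electrode in the bench collet

### The arm

A 6-joint arm with a two-finger parallel gripper is mounted at the origin on the work surface. World frame = base frame: x ahead of the robot, y to its left, z up, the work surface at z = 0. Lengths are in m, angles in rad, forces in N, time in s.
With the tool pointing down it reaches from about 0.35 to 0.875 m from the base axis. Payload 15.5 kg.
Tool frame: the origin (TCP) lies on the centre line of the jaws, within the pads' length; the fingertips stand 11 mm ahead of it and the grasp point (between the pads) lies 8 mm behind it (tcp_to_tips is the z of the fingertips in the tool frame, in m); z points along the fingers, y is the direction in which the jaws open and shut (so a half turn about z gives the same grasp; the last joint's range is limited). The gripper opens to 85 mm and grips with 20 to 120 N. Pads are 22 mm wide; open, the fingers measure 114 mm over their backs; the gripper's body (76 mm by 85 mm) begins 54 mm behind the grasp point. The pads swing forward as they close: fully open they stand 13 mm farther back than shut.
Start: joints at [-1.417, 0.494, 1.345, -0, 1.302, -0.096], TCP at [0.154, -0.606, 0.242] pointing down, gripper open.
Joint ranges: [-2.91, 2.91], [-0.82, 2.16], [0.22, 2.67], [-1.22, 4.37], [0.12, 2.79], [-3.08, 3.08]. Speed limits (rad/s): [1.89, 1.89, 2.57, 3.01, 3.01, 3.01].

### API

Orientations are given as [roll, pitch, yaw] about the fixed x, y, z axes, in that order (R = Rz(yaw) Ry(pitch) Rx(roll)).
In Python, from plant import * gives the robot as it stands.
- The arm moves only by the shell command python3 -m jog 'ROWS' [OPENING] [FORCE]. ROWS is a JSON object of lists of equal length, an entry for each row: "offset": the shift along the tool's x, y, z each as a share of 2.5 cm, from -1 to 1, a list of three; "twist": the turn, a rotation vector about the tool's x, y, z each as a share of 0.1 rad, from -1 to 1, a list of three. In form: {"offset": [[x, y, z], ...], "twist": [[rx, ry, rz], ...]}. A call has 1 to 12 rows; each row shifts and turns the commanded pose from where the row before left it, along the tool's axes as they then stand; what a row does not reach is not made up. A row lasts 1/12 s, in which the tool goes at most 41.7 mm and 7.16 degrees, less where a joint would pass 70% of its speed; a pose out of reach is approached as far as the arm can. A call with a number of a shift or a turn outside -1 to 1 is refused whole. A call with a gripper value outside its range is refused whole. OPENING is the opening, from 0 (shut) to 1 (fully open), set as the call begins (- or left out, the last holds). The fingers move at their own pace and stop on an object; FORCE is the grip in N (left out, the last holds). Time passes only in rows, so rows that do not move let the fingers close. It gives the time, the measured TCP pose, the force and the opening at its end, in the units of the state.
- get_state(): the state, without advancing time (a new reading comes with each control period).
- camera(name): name is "side" or "top"; returns a dict with "color" (384x512x3 uint8, red, green, blue), "range_z" (384x512 float32, m along the optical axis (not along the pixel's ray), 0 where there is no reading), "K" (3x3 intrinsics, pixels), "k1" (the pictures are not rectified: a ray, as slopes to the right and down, at radius r is drawn at 1 + k1 r^2 times it, then the intrinsics apply), "world_from_camera" (4x4, takes a point from camera to world coordinates). Camera axes: x right, y down, z forward; pixel columns grow to the right and rows downward; lengths in m; the calibration is good to about 2 mm. A picture is of the moment at which its call begins.
- hand_in(): hands the job in, once; it reports no verdict.
Trained networks look in the newest picture that a camera, given by its name, has taken for a name from the list of things; names that differ only in an ending like _2 or _b are one class to them, and where a whole thing is asked for, a point or a joint stands for the part that bears it (a point fixed in the world has none). Each returns a list of dicts, best first, with "score" (0 to 1); they miss things now and then, are a little off and sometimes report something else, mostly with a low value. They report only what shows in the picture. A call takes as long as a camera call. They do not tell look-alikes from the thing itself.
- recognise(name, camera): "rect" ([left, top, right, bottom] in pixels, round what is visible of it).
- spot_point(name, camera): "pixel" ([column, row] in pixels: a listed point, or the origin of a listed thing).
The state is a dict: "time_s": time; "q": joint angles; "qd": joint speeds; "joint_efforts": joint torques, N m; "tool_pos": TCP position; "tool_rot": TCP orientation; "wrist_force": force on the tool from outside, world axes, zero at the start; "wrist_torque": the same for the moment, N m; "gripper_width": opening from 0.0 (shut) to 1.0 (fully open).
Only numpy, scipy, OpenCV 4.12 (cv2) and the standard library are available. Lean on these libraries where they do the work, as an engineer would, in place of code of your own. Each camera call takes 0.05 s, during which the arm holds its last target.

### The job

Take the disc electrode (the one with the stout white cylindrical head) out of the tool rack and set its steel shank down into the collet on the stand, fully home, while the collet nut is still loose. Then turn the nut clockwise by its lever until it stops and grips the shank, and let go.

Things in the scene. Friction and masses are not known exactly. Their poses are not given: they have to be found in the camera images.
- electrode_mid (a point): Centre of the electrode's upright white cylindrical head (diameter 30, height 55 mm, small black disc on top; 0.16 kg). Below it a steel shank, diameter 12, length 60 mm, points down: tip 87.5 mm under this point. It stands in one of 3 holes, 85 mm apart, of a grey rack 66 mm high; lift 60 mm to free it. The other holes hold a flat steel paddle and a thin glass probe, tops under 130 mm. z: up.
- collet_mouth (a point): Centre of the collet's mouth atop the stand (nut diameter 56 mm), 95 mm above the table, on the vertical axis of bore and nut. The mouth is a funnel 28 mm wide, narrowing to 18 mm at 13 mm depth, then four jaws with a 16 mm bore when loose. The bore's floor is 57 mm below the mouth: fully home, electrode_mid is 30.5 mm above this point and the head clears the nut by 3 mm.
- nut (a joint): Angle of the collet nut in rad: 0 is fully loose, growing clockwise seen from above, to a stop at 1.2, where the jaws grip the shank. It starts between 0 and 0.25, turns stiffly (0.2 N m, about 2 N at the lever post) and stays where it is left.
- lever_post (a point): Middle of the free part of the black upright round post at the end of the nut's lever: diameter 14 mm, top 20 mm above this point, standing on a level bar whose top is 22 mm below it. It is 95 mm from the nut's axis and 10 mm above the mouth, and swings with the nut about the vertical axis through collet_mouth, on the -y side of the stand. Pinch or push it from above.
Mind the look-alikes: they are no part of the job. Leave any purple look-alike of the part that bears electrode_mid alone.

How it is judged:
On the way, in this order (a step that is already met when the one before it is completed fails the run):
1. the electrode stands fully home in the collet with the nut still loose (horizontal distance between electrode_mid and collet_mouth below 0.014 m and z of electrode_mid in the frame of collet_mouth below 0.04 m and angle between electrode_mid's own z axis and vertical below 0.18 rad and value of joint nut below 0.6 rad), for 0.3 s.
2. the nut is turned clockwise until it grips (value of joint nut above 1 rad), for 0.2 s.
At the end, for the whole second after the job is handed in: The disc electrode stands upright (within 10 degrees) in the collet, its head centred over the mouth within 12 mm and its shank home within 10 mm of the bore's floor, and the nut is turned tight (beyond 1.0 rad of its 1.2 rad) (horizontal distance between electrode_mid and collet_mouth below 0.012 m and z of electrode_mid in the frame of collet_mouth below 0.04 m and angle between electrode_mid's own z axis and vertical below 0.18 rad and value of joint nut above 1 rad); the robot touches nothing.
It also fails if it takes over 48 s, if anything falls off the work surface, if the arm or the gripper's body presses on something with over 40 N, if the wrist force passes 120 N, or if a joint passes its speed limit or range.

## Working session

There is one attempt and no reset: what is moved stays moved. The work goes in short steps, Python scripts to look and compute and a shell command to move; the robot and the scene stay as the last step left them, time stands still between calls to the robot, and variables do not carry over. Pictures are saved under pics/ and viewed, and the job is handed in when it is done.

```bash
ls; mkdir -p pics; cat > h.py <<'E'
from plant import *
import numpy as np, cv2
def ray(c,px):
    K=np.array(c["K"]);k1=c["k1"]
    d=np.array([(px[0]-K[0,2])/K[0,0],(px[1]-K[1,2])/K[1,1]])
    s=d.copy()
    for _ in range(30): s=d/(1+k1*(s@s))
    return s
def pt(c,px,z):
    s=ray(c,px); return (np.array(c["world_from_camera"])@np.array([s[0]*z,s[1]*z,z,1]))[:3]
def atz(c,px,h):
    T=np.array(c["world_from_camera"]);s=ray(c,px)
    d=T[:3,:3]@np.array([s[0],s[1],1]);o=T[:3,3]
    return o+d*(h-o[2])/d[2]
def save(c,n): cv2.imwrite("pics/"+n,cv2.cvtColor(c["color"],cv2.COLOR_RGB2BGR))
E
python3 - <<'E'
from h import *
for n in("side","top"):
    c=camera(n);save(c,n+"0.png");np.savez("/tmp/"+n,**c)
    T=np.array(c["world_from_camera"]);print(n,T[:3,3].round(3),T[:3,2].round(2))
    for t in("electrode_mid","collet_mouth","lever_post"):
        for r in spot_point(t,n):print(t,r)
s=get_state();print(s)
E
```

```text
pics
side [0.391 0.499 0.64 ] [ 0.28 -0.61 -0.74]
electrode_mid {'pixel': [295.3, 252.2], 'score': 0.93}
electrode_mid {'pixel': [170.0, 253.0], 'score': 0.84}
electrode_mid {'pixel': [182.1, 220.5], 'score': 0.82}
electrode_mid {'pixel': [227.9, 253.9], 'score': 0.76}
lever_post {'pixel': [303.9, 130.1], 'score': 0.88}
top [0.434 0.022 1.178] [ 0.13  0.01 -0.99]
electrode_mid {'pixel': [191.4, 185.9], 'score': 0.69}
electrode_mid {'pixel': [218.2, 234.6], 'score': 0.67}
electrode_mid {'pixel': [205.1, 137.2], 'score': 0.61}
electrode_mid {'pixel': [173.0, 143.8], 'score': 0.49}
collet_mouth {'pixel': [332.1, 219.0], 'score': 0.83}
lever_post {'pixel': [363.6, 185.5], 'score': 0.6}
{'time_s': 0.4, 'q': array([-1.41750451e+00,  4.93694422e-01,  1.34559894e+00, -4.33686999e-05,
        1.30249615e+00, -9.55028131e-02]), 'qd': array([-6.59405535e-04, -2.87251424e-03,  5.34525438e-05, -3.23788851e-04,
        1.21413507e-03,  1.32655162e-03]), 'joint_efforts': array([-1.24649530e-03, -8.81208801e+01, -3.83855009e+01, -1.01647029e-04,
        3.47068635e-03,  6.31873127e-05]), 'tool_pos': array([ 0.15387745, -0.60570631,  0.24218465]), 'tool_rot': array([-3.14139271e+00,  2.28527025e-05,  2.48806132e-01]), 'wrist_force': array([ 0.75283261,  0.24557928, -0.81849923]), 'wrist_torque': array([-0.04057896, -0.01951547, -0.02809035]), 'gripper_width': 1.0000091580160968}
```

```bash
python3 -m jog -h | head -20
```

```text
invalid input: not JSON, or not a number
```

View pics/side0.png

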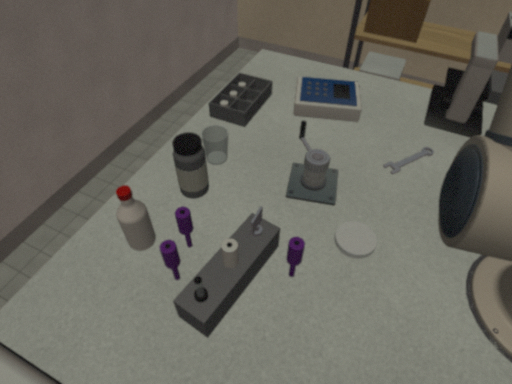

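View pics/top0.png

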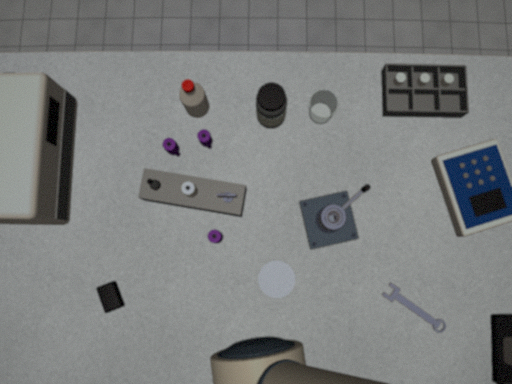

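The top view shows the white-headed electrode in the middle rack hole at about (189,188). The collet is at (332,217) and the lever post at (366,188). In the side view the electrode head is at (229,254), the post at (303,130) and the collet at (317,157). The purple pegs are the decoys. Next I'll measure these points.

```bash
python3 - <<'E'
from h import *
S=dict(np.load("/tmp/side.npz"));T=dict(np.load("/tmp/top.npz"))
def crop(c,n,x0,y0,w,h,f):
    i=c["color"][y0:y0+h,x0:x0+w][:,:,::-1];cv2.imwrite("pics/"+n,cv2.resize(i,None,fx=f,fy=f,interpolation=cv2.INTER_CUBIC))
crop(S,"sc1.png",170,110,180,150,4);crop(T,"tc1.png",130,120,260,140,3)
crop(S,"sc2.png",170,200,150,130,4)
def tri(a,b):
    o=[];d=[]
    A=np.zeros((3,3));B=np.zeros(3);L=[]
    for c,p in((S,a),(T,b)):
        W=c["world_from_camera"];s=ray(c,p);v=W[:3,:3]@np.r_[s,1];v/=np.linalg.norm(v);P=np.eye(3)-np.outer(v,v);A+=P;B+=P@W[:3,3];L.append((P,W[:3,3]))
    x=np.linalg.solve(A,B);return x.round(4),[round(float(np.linalg.norm(P@(x-o))),4) for P,o in L]
print("el",tri((227.9,253.9),(191.4,185.9)))
print("post",tri((303.9,130.1),(363.6,185.5)))
W=T["range_z"]
for n,p,h in(("el",(191.4,185.9),None),("eltop",(188.5,188),.155),("mouth",(332.1,219),.095),("post",(363.6,185.5),.105)):
    z=W[int(p[1]),int(p[0])];print(n,z,pt(T,p,z).round(4), atz(T,p,h if h else .12).round(4))
# side depth of points
for p in((229,246),(229,254),(303,128),(317,155),(170,253)):
    z=S["range_z"][p[1],p[0]];print(p,pt(S,p,z).round(4))
E
```

```text
el (array([0.5876, 0.1944, 0.0808]), [0.0024, 0.0024])
post (array([ 0.5859, -0.192 ,  0.1014]), [0.0067, 0.0067])
el 1.0689913 [0.5842 0.1889 0.1207] [0.5843 0.189  0.12  ]
eltop 1.0650544 [0.5791 0.1945 0.124 ] [0.5748 0.1895 0.155 ]
mouth 1.1437628 [ 0.5223 -0.1292  0.0346] [ 0.5176 -0.1211  0.095 ]
post 1.1871593 [ 0.6072 -0.2107  0.0017] [ 0.592  -0.1902  0.105 ]
(229, 246) [0.5765 0.2019 0.1229]
(229, 254) [0.5717 0.2117 0.1145]
(303, 128) [ 0.5804 -0.186   0.1117]
(317, 155) [ 0.5237 -0.135   0.0866]
(170, 253) [0.6668 0.2534 0.1114]
```

View pics/sc1.png

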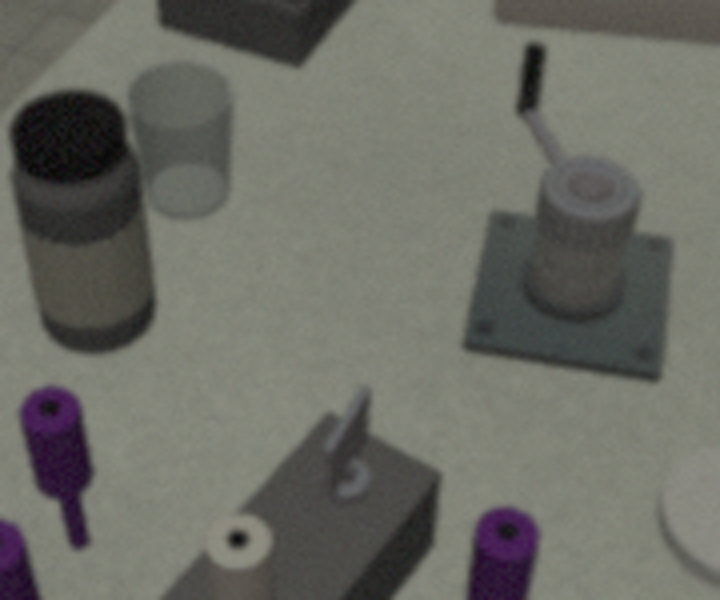

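View pics/tc1.png

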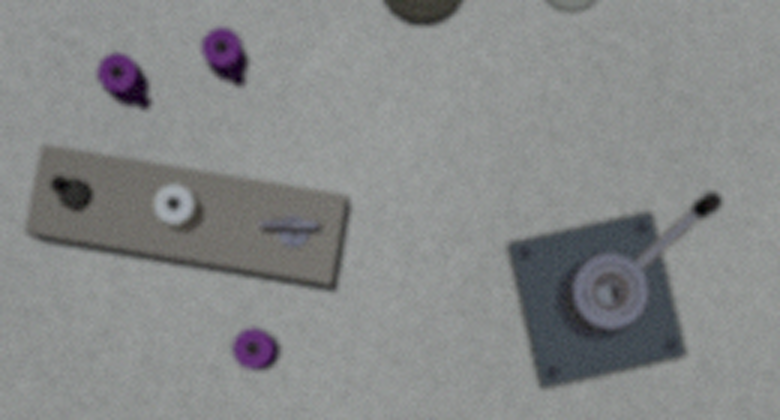

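View pics/sc2.png

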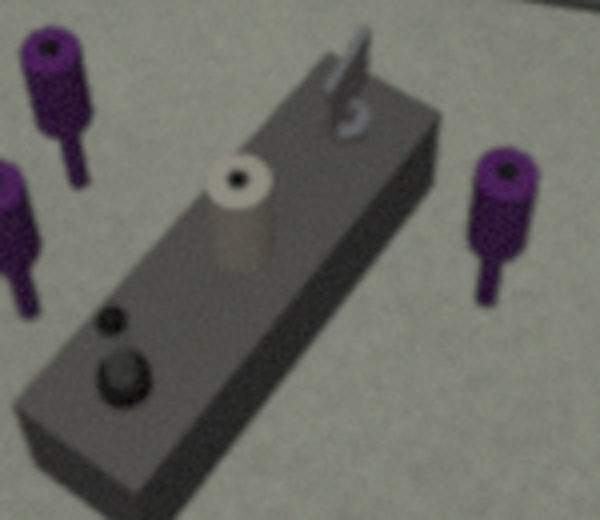

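```bash
cat >> h.py <<'E'
def tri2(S,T,a,b):
    A=np.zeros((3,3));B=np.zeros(3);L=[]
    for c,p in((S,a),(T,b)):
        W=c["world_from_camera"];s=ray(c,p);v=W[:3,:3]@np.r_[s,1];v/=np.linalg.norm(v);P=np.eye(3)-np.outer(v,v);A+=P;B+=P@W[:3,3];L.append((P,W[:3,3]))
    x=np.linalg.solve(A,B);return x.round(4),[round(float(np.linalg.norm(P@(x-o))),4) for P,o in L]
E
python3 - <<'E'
from h import *
S=dict(np.load("/tmp/side.npz"));T=dict(np.load("/tmp/top.npz"))
print("eltop",tri2(S,T,(229.5,245),(188,188)),atz(S,(229.5,245),.121),atz(T,(188,188),.121))
print("mouth",tri2(S,T,(318,156.7),(333,217)),atz(S,(318,156.7),.095),atz(T,(333,217),.095))
print("posttop",tri2(S,T,(303.7,121.5),(366.7,186.7)),atz(S,(303.7,121.5),.125),atz(T,(366.7,186.7),.125))
print("rack corners",[atz(T,(130+u/3,120+v/3),.066).round(3) for u,v in((43,147),(348,198),(334,288),(28,236))])
print("paddle",atz(T,(130+290/3,120+230/3),.09),"bottle",atz(T,(271,95),.1))
print("probe knob",atz(T,(130+60/3,120+184/3),.12))
print("purples",[atz(T,p,.055).round(3) for p in((170,145),(204,137),(215,236))])
E
```

```text
eltop (array([0.5794, 0.1965, 0.1173]), [0.0006, 0.0006]) [0.57740527 0.19856793 0.121     ] [0.57946265 0.19612422 0.121     ]
mouth (array([ 0.5204, -0.1238,  0.0921]), [0.002, 0.002]) [ 0.51770529 -0.12073444  0.095     ] [ 0.52209592 -0.12316698  0.095     ]
posttop (array([ 0.5846, -0.1932,  0.1254]), [0.0018, 0.0018]) [ 0.58298405 -0.19388661  0.125     ] [ 0.58645517 -0.19299822  0.125     ]
rack corners [array([0.63 , 0.308, 0.066]), array([0.593, 0.072, 0.066]), array([0.524, 0.081, 0.066]), array([0.561, 0.317, 0.066])]
paddle [0.56520789 0.11375154 0.09      ] bottle [0.79915796 0.01718582 0.1       ]
probe knob [0.59337164 0.28067317 0.12      ]
purples [array([0.69 , 0.253, 0.055]), array([0.71 , 0.173, 0.055]), array([0.479, 0.141, 0.055])]
```

```bash
cat > plan.py <<'E'
import sys,json,numpy as np
from plant import *
from scipy.spatial.transform import Rotation as Ro
def plan(tgt,yaw,n=None,step=.95):
    s=get_state();p=np.array(s["tool_pos"]);R=Ro.from_euler("xyz",s["tool_rot"])
    Rt=Ro.from_euler("xyz",[np.pi,0,yaw]);tgt=np.array(tgt)
    dr=(R.inv()*Rt).as_rotvec()
    n=n or int(max(np.ceil(np.linalg.norm(tgt-p)/(.025*step)),np.ceil(np.linalg.norm(dr)/(.1*step)),1))
    O=[];W=[]
    for i in range(n):
        d=R.inv().apply((tgt-p)/(n-i))/.025; o=np.round(d,2)
        w=np.round((R.inv()*Rt).as_rotvec()/(n-i)/.1,2)
        w[np.abs(w)<.015]=0
        O.append(o.tolist());W.append((w+0).tolist())
        p=p+R.apply(o*.025);R=R*Ro.from_rotvec(w*.1)
    for k in range(0,n,12):
        print(json.dumps({"offset":O[k:k+12],"twist":W[k:k+12]},separators=(",",":")))
    print("end",p.round(4),R.as_euler("xyz").round(3),"rows",n)
if __name__=="__main__":
    a=[float(x) for x in sys.argv[1:]]
    plan(a[:3],a[3],int(a[4]) if len(a)>4 else None)
E
python3 plan.py .578 .197 .2 1.416 40
```

```text
{"offset":[[0.61,-0.67,0.04],[0.63,-0.66,0.04],[0.65,-0.64,0.04],[0.66,-0.62,0.04],[0.68,-0.6,0.04],[0.7,-0.58,0.04],[0.72,-0.56,0.04],[0.73,-0.54,0.04],[0.75,-0.52,0.04],[0.76,-0.49,0.04],[0.78,-0.47,0.04],[0.79,-0.45,0.04]],"twist":[[0.0,0.0,-0.29],[0.0,0.0,-0.29],[0.0,0.0,-0.29],[0.0,0.0,-0.29],[0.0,0.0,-0.29],[0.0,0.0,-0.29],[0.0,0.0,-0.29],[0.0,0.0,-0.29],[0.0,0.0,-0.29],[0.0,0.0,-0.29],[0.0,0.0,-0.29],[0.0,0.0,-0.29]]}
{"offset":[[0.8,-0.43,0.04],[0.81,-0.4,0.04],[0.83,-0.38,0.04],[0.84,-0.35,0.04],[0.85,-0.33,0.04],[0.85,-0.3,0.04],[0.86,-0.28,0.04],[0.87,-0.25,0.04],[0.88,-0.23,0.04],[0.88,-0.2,0.04],[0.89,-0.18,0.05],[0.89,-0.15,0.04]],"twist":[[0.0,0.0,-0.29],[0.0,0.0,-0.29],[0.0,0.0,-0.29],[0.0,0.0,-0.29],[0.0,0.0,-0.29],[0.0,0.0,-0.29],[0.0,0.0,-0.29],[0.0,0.0,-0.29],[0.0,0.0,-0.29],[0.0,0.0,-0.29],[0.0,0.0,-0.29],[0.0,0.0,-0.29]]}
{"offset":[[0.9,-0.13,0.05],[0.9,-0.1,0.04],[0.9,-0.07,0.05],[0.91,-0.05,0.04],[0.91,-0.02,0.05],[0.91,0.01,0.04],[0.91,0.03,0.05],[0.91,0.06,0.04],[0.9,0.09,0.05],[0.9,0.11,0.04],[0.9,0.14,0.05],[0.89,0.16,0.04]],"twist":[[0.0,0.0,-0.29],[0.0,0.0,-0.29],[0.0,0.0,-0.3],[0.0,0.0,-0.29],[0.0,0.0,-0.3],[0.0,0.0,-0.29],[0.0,0.0,-0.3],[0.0,0.0,-0.29],[0.0,0.0,-0.3],[0.0,0.0,-0.29],[0.0,0.0,-0.3],[0.0,0.0,-0.29]]}
{"offset":[[0.89,0.19,0.05],[0.88,0.22,0.04],[0.87,0.24,0.05],[0.87,0.27,0.04]],"twist":[[0.0,0.0,-0.3],[0.0,0.0,-0.29],[0.0,0.0,-0.3],[0.0,0.0,-0.29]]}
end [0.578  0.1971 0.2001] [-3.141 -0.     1.416] rows 40
```

```bash
python3 -m jog '{"offset":[[0.9,0,0],[0.9,0,0],[0.9,0,0],[0.9,0,0],[0.9,0,0],[0.9,0,0],[0.9,0,0],[0.9,0,0],[0.9,0,0],[0.9,0,0],[0.9,0,0],[0.9,0,0]],"twist":[[0,0,-0.97],[0,0,-0.97],[0,0,-0.97],[0,0,-0.97],[0,0,-0.97],[0,0,-0.97],[0,0,-0.97],[0,0,-0.97],[0,0,-0.97],[0,0,-0.97],[0,0,-0.97],[0,0,-0.97]]}' 1 40
python3 plan.py .578 .197 .2 1.416
```

```text
time_s: 1.4
tool_pos: [0.3354, -0.425, 0.2423]
tool_rot: [3.141, 0.0, 1.418]
wrist_force: [0.8, 0.1, 0.8]
gripper_width: 0.996
{"offset":[[0.9,0.2,0.06],[0.9,0.2,0.06],[0.9,0.2,0.06],[0.9,0.2,0.06],[0.9,0.2,0.06],[0.9,0.2,0.06],[0.9,0.2,0.06],[0.9,0.2,0.06],[0.9,0.2,0.06],[0.9,0.2,0.06],[0.9,0.2,0.06],[0.9,0.2,0.06]],"twist":[[0.0,0.0,0.0],[0.0,0.0,0.0],[0.0,0.0,0.0],[0.0,0.0,0.0],[0.0,0.0,0.0],[0.0,0.0,0.0],[0.0,0.0,0.0],[0.0,0.0,0.0],[0.0,0.0,0.0],[0.0,0.0,0.0],[0.0,0.0,0.0],[0.0,0.0,0.0]]}
{"offset":[[0.9,0.2,0.06],[0.9,0.2,0.06],[0.9,0.2,0.06],[0.9,0.2,0.06],[0.9,0.2,0.06],[0.9,0.2,0.06],[0.9,0.2,0.06],[0.9,0.2,0.05],[0.9,0.2,0.06],[0.9,0.2,0.05],[0.9,0.2,0.06],[0.89,0.2,0.05]],"twist":[[0.0,0.0,0.0],[0.0,0.0,0.0],[0.0,0.0,0.0],[0.0,0.0,0.0],[0.0,0.0,0.0],[0.0,0.0,0.0],[0.0,0.0,0.0],[0.0,0.0,0.0],[0.0,0.0,0.0],[0.0,0.0,0.0],[0.0,0.0,0.0],[0.0,0.0,0.0]]}
{"offset":[[0.9,0.2,0.06],[0.89,0.2,0.05],[0.9,0.2,0.06],[0.89,0.2,0.05],[0.9,0.2,0.06]],"twist":[[0.0,0.0,0.0],[0.0,0.0,0.0],[0.0,0.0,0.0],[0.0,0.0,0.0],[0.0,0.0,0.02]]}
end [0.5781 0.197  0.1999] [3.141 0.    1.416] rows 29
```

```bash
python3 -m jog '{"offset":[[0.9,0.2,0.05],[0.9,0.2,0.05],[0.9,0.2,0.05],[0.9,0.2,0.05],[0.9,0.2,0.05],[0.9,0.2,0.05],[0.9,0.2,0.05],[0.9,0.2,0.05],[0.9,0.2,0.05],[0.9,0.2,0.05],[0.9,0.2,0.05],[0.9,0.2,0.05]],"twist":[[0,0,0],[0,0,0],[0,0,0],[0,0,0],[0,0,0],[0,0,0],[0,0,0],[0,0,0],[0,0,0],[0,0,0],[0,0,0],[0,0,0]]}'
python3 -m jog '{"offset":[[0.9,0.2,0.05],[0.9,0.2,0.05],[0.9,0.2,0.05],[0.9,0.2,0.05],[0.9,0.2,0.05],[0.9,0.2,0.05],[0.9,0.2,0.05],[0.9,0.2,0.05],[0.9,0.2,0.05],[0.9,0.2,0.05],[0.9,0.2,0.05],[0.9,0.2,0.05]],"twist":[[0,0,0],[0,0,0],[0,0,0],[0,0,0],[0,0,0],[0,0,0],[0,0,0],[0,0,0],[0,0,0],[0,0,0],[0,0,0],[0,0,0]]}'
python3 plan.py .578 .197 .2 1.416
```

```text
time_s: 2.4
tool_pos: [0.4369, -0.1677, 0.2274]
tool_rot: [3.141, 0.0, 1.413]
wrist_force: [1.3, 0.4, 0.2]
gripper_width: 0.999
time_s: 3.4
tool_pos: [0.5387, 0.0896, 0.2123]
tool_rot: [3.141, -0.0, 1.413]
wrist_force: [-0.1, 0.2, -0.0]
gripper_width: 1.0
{"offset":[[0.9,0.18,0.1],[0.9,0.17,0.1],[0.9,0.18,0.1],[0.89,0.17,0.1],[0.9,0.18,0.09]],"twist":[[0.0,0.0,0.0],[0.0,0.0,0.0],[0.0,0.0,0.0],[0.0,0.0,-0.02],[0.0,0.0,0.0]]}
end [0.578  0.197  0.2001] [ 3.141 -0.     1.415] rows 5
```

```bash
python3 -m jog '{"offset":[[0.9,0.2,0.1],[0.9,0.2,0.1],[0.9,0.2,0.1],[0.9,0.2,0.1],[0,0,0],[0,0,0]],"twist":[[0,0,0],[0,0,0],[0,0,0],[0,0,0],[0,0,0],[0,0,0]]}'
python3 plan.py .578 .197 .2 1.416
python3 - <<'E'
from h import *
for n in("side","top"):
    c=camera(n);save(c,n+"1.png");np.savez("/tmp/"+n+"1",**c)
    i=c["color"][:,:,::-1]
    x0,y0=(120,80) if n=="side" else (110,90)
    cv2.imwrite("pics/%s1c.png"%n,cv2.resize(i[y0:y0+200,x0:x0+260],None,fx=3,fy=3,interpolation=cv2.INTER_CUBIC))
E
```

```text
time_s: 3.9
tool_pos: [0.5723, 0.1751, 0.2019]
tool_rot: [-3.141, 0.0, 1.414]
wrist_force: [-0.2, 0.0, -0.9]
gripper_width: 0.999
{"offset":[[0.9,0.09,0.08]],"twist":[[0.0,0.0,-0.02]]}
end [0.578  0.197  0.1999] [-3.141  0.     1.416] rows 1
```

View pics/side1c.png

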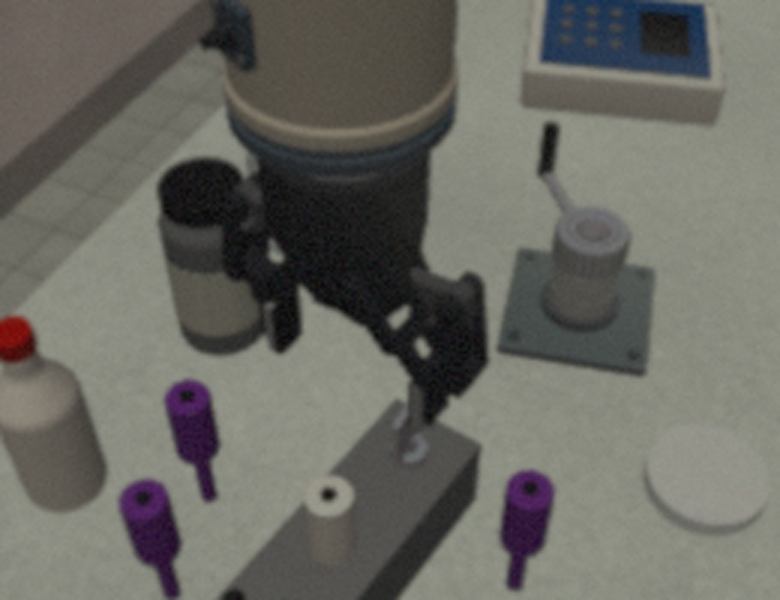

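View pics/top1c.png

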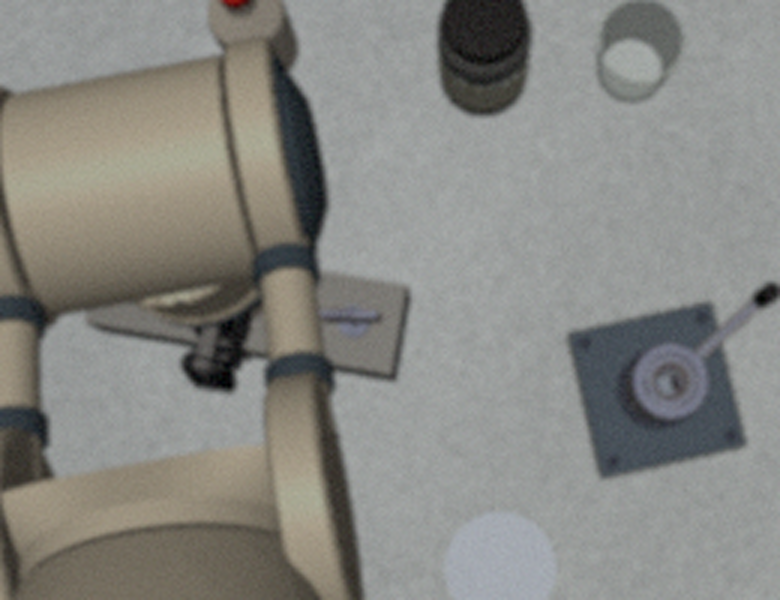

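```bash
python3 - <<'E'
from h import *
S=dict(np.load("/tmp/side.npz"))
a=atz(S,(214,196.7),.204);b=atz(S,(265,220),.204);print(a,b,(a+b)/2)
print("drop",[(.2-.09)/.025])
E
python3 -m jog '{"offset":[[0.9,0.1,0],[0,0,0.5],[0,0,0.9],[0,0,0.9],[0,0,0]],"twist":[[0,0,0],[0,0,0],[0,0,0],[0,0,0],[0,0,0]]}'
python3 - <<'E'
from h import *
for n in("side",):
    c=camera(n)
    i=c["color"][:,:,::-1]
    cv2.imwrite("pics/%s2c.png"%n,cv2.resize(i[150:300,120:320],None,fx=4,fy=4,interpolation=cv2.INTER_CUBIC))
E
```

```text
[0.61570182 0.17346223 0.204     ] [0.51975896 0.1812669  0.204     ] [0.56773039 0.17736457 0.204     ]
drop [4.4]
time_s: 4.42
tool_pos: [0.5761, 0.1947, 0.1414]
tool_rot: [-3.136, 0.002, 1.412]
wrist_force: [-1.1, -1.2, -1.4]
gripper_width: 1.001
```

View pics/side2c.png

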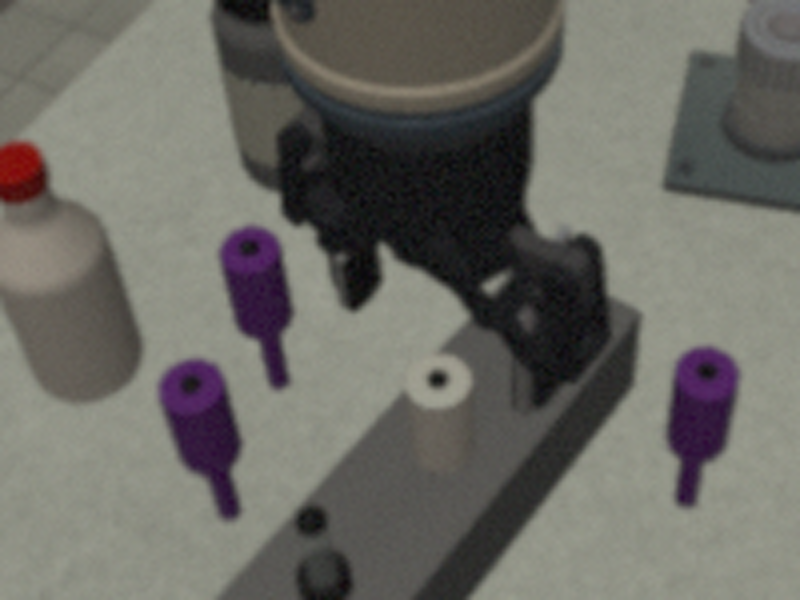

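The jaws straddle the white head, whose top is at about (229,245), so I'll go down.

```bash
python3 -m jog '{"offset":[[0.1,0.05,0.7],[0,0,0.7],[0,0,0.6],[0,0,0],[0,0,0]],"twist":[[0,0,0],[0,0,0],[0,0,0],[0,0,0],[0,0,0]]}'
python3 - <<'E'
from h import *
c=camera("side")
i=c["color"][:,:,::-1]
cv2.imwrite("pics/side3c.png",cv2.resize(i[170:300,140:320],None,fx=4,fy=4,interpolation=cv2.INTER_CUBIC))
E
```

```text
time_s: 4.88
tool_pos: [0.5802, 0.198, 0.0959]
tool_rot: [3.141, -0.0, 1.412]
wrist_force: [-0.6, -0.2, 2.6]
gripper_width: 1.002
```

View pics/side3c.png

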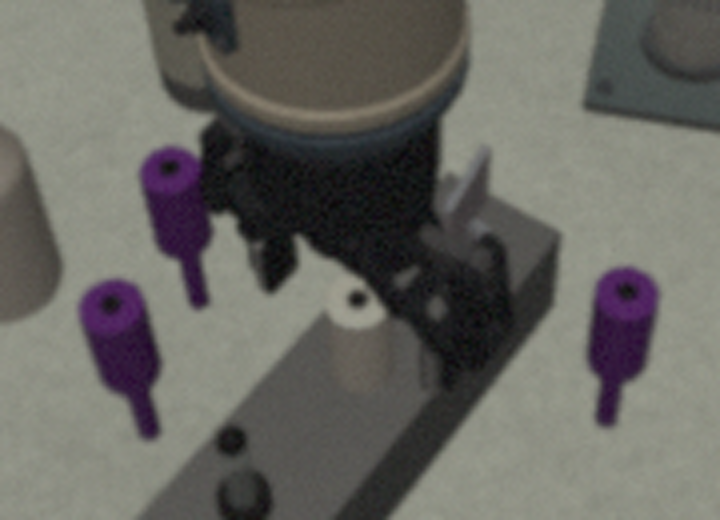

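```bash
python3 -m jog '{"offset":[[0,0,0.1],[0,0,0],[0,0,0],[0,0,0],[0,0,0],[0,0,0],[0,0,0],[0,0,0]],"twist":[[0,0,0],[0,0,0],[0,0,0],[0,0,0],[0,0,0],[0,0,0],[0,0,0],[0,0,0]]}' 0 40
python3 - <<'E'
from h import *
c=camera("side")
i=c["color"][:,:,::-1]
cv2.imwrite("pics/side4c.png",cv2.resize(i[170:300,140:320],None,fx=4,fy=4,interpolation=cv2.INTER_CUBIC))
E
```

```text
time_s: 5.6
tool_pos: [0.58, 0.1983, 0.0927]
tool_rot: [3.141, -0.0, 1.413]
wrist_force: [-1.8, -0.6, 6.2]
gripper_width: 0.336
```

View pics/side4c.png

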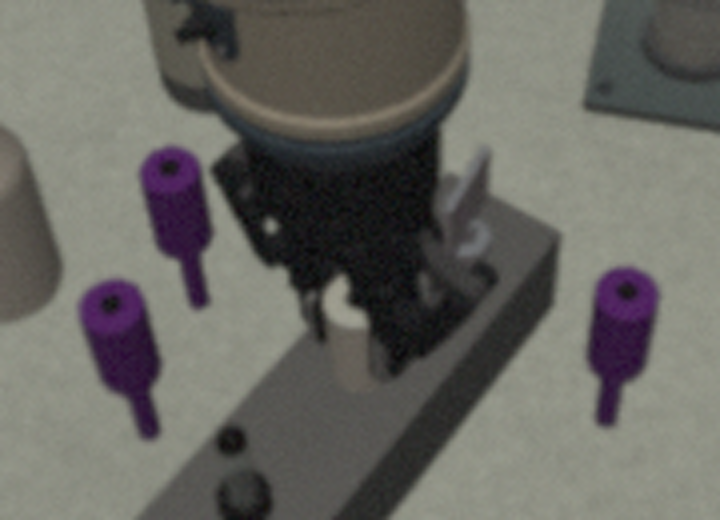

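```bash
python3 -m jog '{"offset":[[0,0,-0.3],[0,0,-0.6],[0,0,-0.8],[0,0,-0.8],[0,0,-0.8],[0,0,-0.8],[0,0,-0.8],[0,0,-0.8],[0,0,-0.6],[0,0,0],[0,0,0]],"twist":[[0,0,0],[0,0,0],[0,0,0],[0,0,0],[0,0,0],[0,0,0],[0,0,0],[0,0,0],[0,0,0],[0,0,0],[0,0,0]]}'
python3 - <<'E'
from h import *
c=camera("side");np.savez("/tmp/side5",**c)
i=c["color"][:,:,::-1]
cv2.imwrite("pics/side5c.png",cv2.resize(i[130:280,140:320],None,fx=4,fy=4,interpolation=cv2.INTER_CUBIC))
E
```

```text
time_s: 6.57
tool_pos: [0.58, 0.1984, 0.2504]
tool_rot: [3.14, -0.001, 1.413]
wrist_force: [-0.6, 0.3, -2.1]
gripper_width: 0.339
```

View pics/side5c.png

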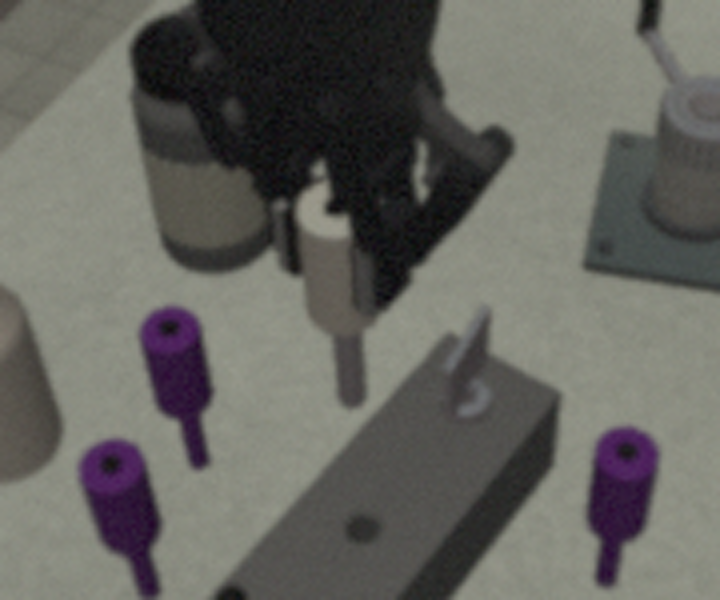

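```bash
python3 - <<'E'
from h import *
S=dict(np.load("/tmp/side5.npz"))
print("tip",atz(S,(228,230.5),.164),"top",atz(S,(140+326/4,130+207/4),.279), "hole",atz(S,(140+363/4,130+528/4),.066))
# head rim ellipse centre: occluded
E
python3 plan.py .521 -.123 .25 1.413
```

```text
tip [0.5778209  0.19907163 0.164     ] top [0.58172619 0.19997919 0.279     ] hole [0.5771126  0.19930578 0.066     ]
{"offset":[[-0.93,-0.02,-0.0],[-0.93,-0.02,-0.0],[-0.93,-0.02,-0.0],[-0.93,-0.02,-0.0],[-0.93,-0.02,-0.0],[-0.93,-0.02,-0.0],[-0.93,-0.02,-0.0],[-0.94,-0.02,-0.0],[-0.93,-0.02,-0.0],[-0.94,-0.02,-0.0],[-0.93,-0.02,-0.01],[-0.94,-0.02,-0.0]],"twist":[[0.0,0.0,0.0],[0.0,0.0,0.0],[0.0,0.0,0.0],[0.0,0.0,0.0],[0.0,0.0,0.0],[0.0,0.0,0.0],[0.0,0.0,0.0],[0.0,0.0,0.0],[0.0,0.0,0.0],[0.0,0.0,0.0],[0.0,0.0,0.0],[0.0,0.0,0.0]]}
{"offset":[[-0.93,-0.03,-0.01],[-0.94,-0.02,-0.0]],"twist":[[0.0,0.0,0.0],[0.0,0.0,0.0]]}
end [ 0.521  -0.123   0.2499] [-3.141  0.     1.413] rows 14
```

```bash
python3 -m jog '{"offset":[[-0.5,0,0],[-0.9,0,0],[-0.9,0,0],[-0.9,0,0],[-0.9,0,0],[-0.9,0,0],[-0.9,0,0],[-0.9,0,0],[-0.9,0,0],[-0.9,0,0],[-0.9,0,0],[-0.9,0,0]],"twist":[[0,0,0],[0,0,0],[0,0,0],[0,0,0],[0,0,0],[0,0,0],[0,0,0],[0,0,0],[0,0,0],[0,0,0],[0,0,0],[0,0,0]]}'
python3 plan.py .5205 -.122 .25 1.413
```

```text
time_s: 7.62
tool_pos: [0.5377, -0.0599, 0.2487]
tool_rot: [-3.14, -0.0, 1.413]
wrist_force: [1.3, 0.7, -1.5]
gripper_width: 0.338
{"offset":[[-0.85,-0.1,-0.02],[-0.86,-0.09,-0.02],[-0.85,-0.1,-0.01]],"twist":[[0.0,0.0,0.0],[0.0,0.0,0.0],[-0.02,0.0,0.0]]}
end [ 0.5205 -0.122   0.2499] [-3.142 -0.     1.413] rows 3
```

```bash
python3 -m jog '{"offset":[[-0.85,-0.1,0],[-0.85,-0.1,0],[-0.5,-0.05,0],[0,0,0],[0,0,0]],"twist":[[0,0,0],[0,0,0],[0,0,0],[0,0,0],[0,0,0]]}'
python3 plan.py .5205 -.122 .25 1.413
python3 - <<'E'
from h import *
for n,x0,y0 in(("side",230,60),("top",250,130)):
    c=camera(n);np.savez("/tmp/%s6"%n,**c)
    i=c["color"][:,:,::-1]
    cv2.imwrite("pics/%s6c.png"%n,cv2.resize(i[y0:y0+140,x0:x0+180],None,fx=4,fy=4,interpolation=cv2.INTER_CUBIC))
E
```

```text
time_s: 8.03
tool_pos: [0.5237, -0.112, 0.2492]
tool_rot: [-3.141, -0.0, 1.411]
wrist_force: [0.5, 0.9, -0.8]
gripper_width: 0.337
{"offset":[[-0.41,-0.06,-0.03]],"twist":[[0.0,0.0,-0.02]]}
end [ 0.5206 -0.1219  0.25  ] [-3.141 -0.     1.413] rows 1
```

View pics/side6c.png

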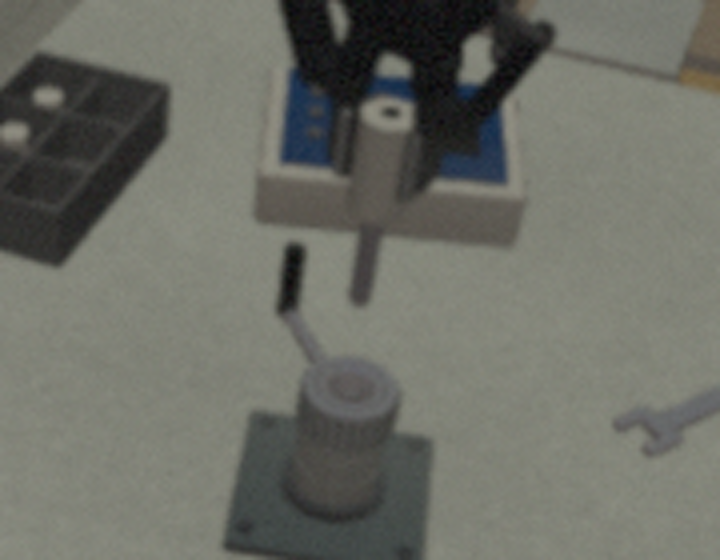

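View pics/top6c.png

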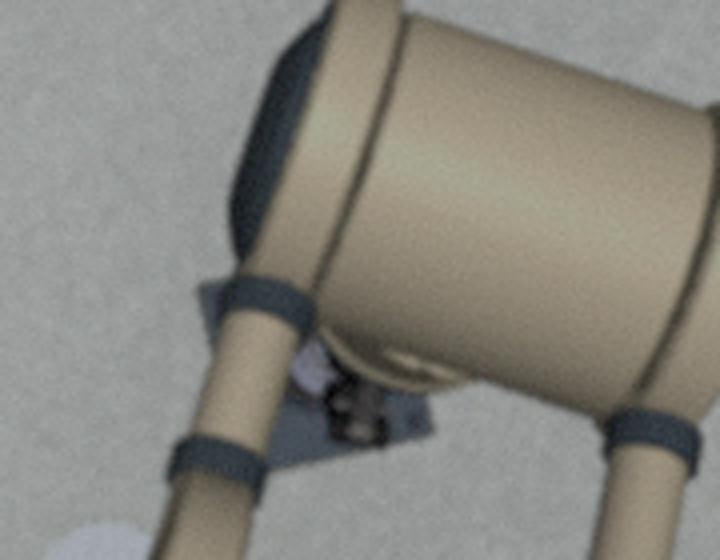

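```bash
python3 -m jog '{"offset":[[-0.41,-0.06,0],[0,0,0.5],[0,0,0.8],[0,0,0.7],[0,0,0],[0,0,0]],"twist":[[0,0,0],[0,0,0],[0,0,0],[0,0,0],[0,0,0],[0,0,0]]}'
python3 - <<'E'
from h import *
for n,x0,y0 in(("side",260,90),):
    c=camera(n);np.savez("/tmp/%s7"%n,**c)
    i=c["color"][:,:,::-1]
    cv2.imwrite("pics/%s7c.png"%n,cv2.resize(i[y0:y0+100,x0:x0+120],None,fx=6,fy=6,interpolation=cv2.INTER_CUBIC))
E
```

```text
time_s: 8.63
tool_pos: [0.5207, -0.1213, 0.1995]
tool_rot: [-3.14, -0.0, 1.413]
wrist_force: [0.0, -0.8, -1.3]
gripper_width: 0.339
```

View pics/side7c.png

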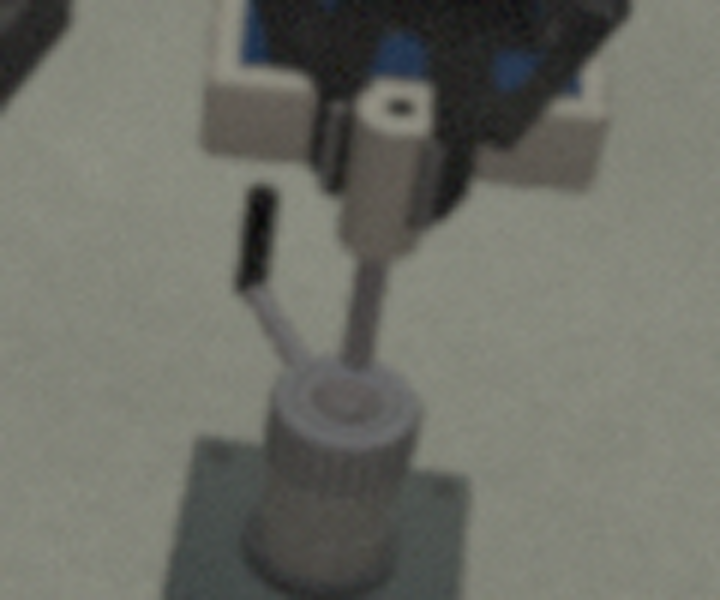

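```bash
python3 - <<'E'
from h import *
S=dict(np.load("/tmp/side7.npz"))
print(atz(S,(319.2,150.8),.113),atz(S,(317.5,156.7),.095))
W=np.linalg.inv(S["world_from_camera"])
E
```

```text
[ 0.51747889 -0.12071615  0.113     ] [ 0.51874978 -0.1202217   0.095     ]
```

The tip at (319,151) and the mouth at (317.5,157) map to within about 1.5 mm horizontally, so I'll lower it.

```bash
python3 -m jog '{"offset":[[0,0,0.4],[0,0,0.4],[0,0,0.4],[0,0,0.4],[0,0,0]],"twist":[[0,0,0],[0,0,0],[0,0,0],[0,0,0],[0,0,0]]}'
python3 -m jog '{"offset":[[0,0,0.3],[0,0,0.3],[0,0,0.3],[0,0,0.2],[0,0,0]],"twist":[[0,0,0],[0,0,0],[0,0,0],[0,0,0],[0,0,0]]}'
```

```text
time_s: 9.1
tool_pos: [0.52, -0.1214, 0.1576]
tool_rot: [-3.139, -0.0, 1.413]
wrist_force: [-0.2, 0.2, -2.3]
gripper_width: 0.341
time_s: 9.52
tool_pos: [0.5205, -0.1215, 0.1311]
tool_rot: [-3.14, -0.0, 1.413]
wrist_force: [-0.4, 0.1, -1.4]
gripper_width: 0.338
```

```bash
python3 -m jog '{"offset":[[0,0,0.1],[0,0,0.1],[0,0,0],[0,0,0]],"twist":[[0,0,0],[0,0,0],[0,0,0],[0,0,0]]}'
python3 - <<'E'
from h import *
for n,x0,y0 in(("side",260,90),):
    c=camera(n);np.savez("/tmp/%s8"%n,**c)
    i=c["color"][:,:,::-1]
    cv2.imwrite("pics/%s8c.png"%n,cv2.resize(i[y0:y0+100,x0:x0+120],None,fx=6,fy=6,interpolation=cv2.INTER_CUBIC))
E
```

```text
time_s: 9.85
tool_pos: [0.5211, -0.1217, 0.1274]
tool_rot: [3.141, 0.0, 1.413]
wrist_force: [0.4, 0.9, -1.1]
gripper_width: 0.343
```

View pics/side8c.png

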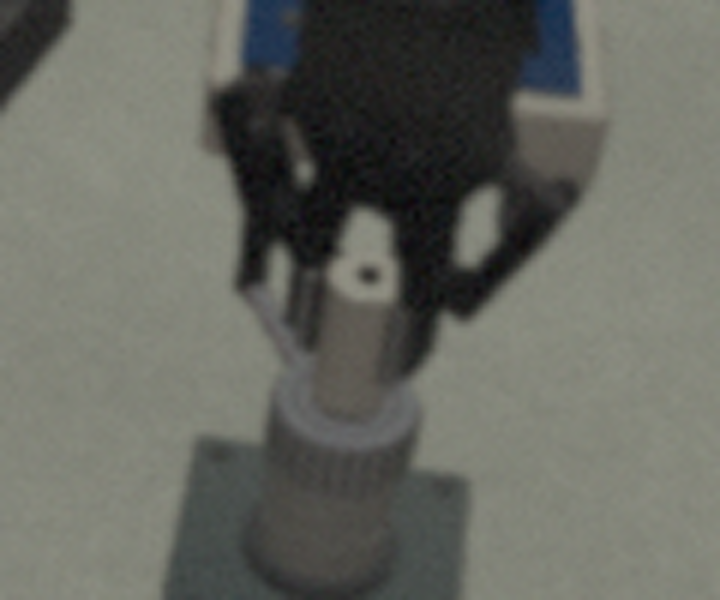

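```bash
python3 -m jog '{"offset":[[0,0,0.1],[0,0,0],[0,0,0],[0,0,0]],"twist":[[0,0,0],[0,0,0],[0,0,0],[0,0,0]]}'
python3 -m jog '{"offset":[[0,0,0],[0,0,0],[0,0,0],[0,0,0],[0,0,0]],"twist":[[0,0,0],[0,0,0],[0,0,0],[0,0,0],[0,0,0]]}' 0.8
python3 -m jog '{"offset":[[0,0,-0.4],[0,0,-0.8],[0,0,-0.8],[0,0,-0.8],[0,0,-0.6],[0,0,0]],"twist":[[0,0,0],[0,0,0],[0,0,0],[0,0,0],[0,0,0],[0,0,0]]}' 
python3 - <<'E'
from h import *
for n,x0,y0 in(("side",260,90),):
    c=camera(n);np.savez("/tmp/%s9"%n,**c)
    i=c["color"][:,:,::-1]
    cv2.imwrite("pics/%s9c.png"%n,cv2.resize(i[y0:y0+100,x0:x0+120],None,fx=6,fy=6,interpolation=cv2.INTER_CUBIC))
E
```

```text
time_s: 10.23
tool_pos: [0.521, -0.1217, 0.1248]
tool_rot: [-3.141, -0.0, 1.413]
wrist_force: [1.0, 0.7, -1.5]
gripper_width: 0.343
time_s: 10.65
tool_pos: [0.5211, -0.1217, 0.1248]
tool_rot: [3.142, 0.0, 1.413]
wrist_force: [1.2, 0.1, 0.3]
gripper_width: 0.8
time_s: 11.15
tool_pos: [0.5224, -0.1221, 0.2134]
tool_rot: [3.137, 0.001, 1.413]
wrist_force: [0.8, -0.8, 0.1]
gripper_width: 0.804
```

View pics/side9c.png

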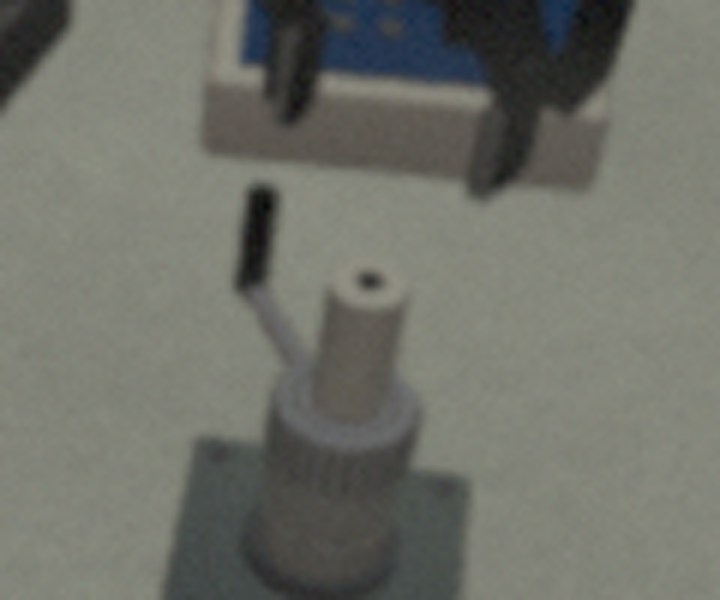

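The electrode is seated with its head centred over the nut. Next I'll go above the lever post.

```bash
python3 - <<'E'
from h import *
S=dict(np.load("/tmp/side9.npz"))
print("eltop",atz(S,(260+370/6,90+281/6),.1535),"post",atz(S,(260+263/6,90+190/6),.125),atz(S,(260+252/6,90+285/6),.083))
E
python3 plan.py .585 -.1935 .2 2.31 10
```

```text
eltop [ 0.51767168 -0.1201779   0.1535    ] post [ 0.58246044 -0.19339257  0.125     ] [ 0.57952267 -0.1854442   0.083     ]
{"offset":[[-0.24,0.29,0.05],[-0.27,0.27,0.05],[-0.29,0.25,0.05],[-0.31,0.22,0.05],[-0.33,0.19,0.05],[-0.35,0.16,0.05],[-0.36,0.13,0.04],[-0.37,0.09,0.05],[-0.38,0.06,0.04],[-0.38,0.03,0.05]],"twist":[[0.0,0.0,-0.9],[0.0,0.0,-0.9],[0.0,0.0,-0.9],[0.0,0.0,-0.9],[0.0,0.0,-0.9],[0.0,0.0,-0.89],[0.0,0.0,-0.9],[0.0,0.0,-0.89],[0.0,0.0,-0.9],[0.02,0.03,-0.89]]}
end [ 0.585  -0.1935  0.2   ] [-3.141 -0.     2.31 ] rows 10
```

```bash
python3 -m jog '{"offset":[[-0.24,0.29,0],[-0.27,0.27,0],[-0.29,0.25,0],[-0.31,0.22,0],[-0.33,0.19,0],[-0.35,0.16,0],[-0.36,0.13,0],[-0.37,0.09,0],[-0.38,0.06,0],[-0.38,0.03,0],[0,0,0],[0,0,0]],"twist":[[0,0,-0.9],[0,0,-0.9],[0,0,-0.9],[0,0,-0.9],[0,0,-0.9],[0,0,-0.9],[0,0,-0.9],[0,0,-0.9],[0,0,-0.9],[0,0,-0.9],[0,0,0],[0,0,0]]}' 0.55
python3 plan.py .5845 -.1935 .17 2.31
python3 - <<'E'
from h import *
for n,x0,y0 in(("side",230,60),):
    c=camera(n);np.savez("/tmp/%s10"%n,**c)
    i=c["color"][:,:,::-1]
    cv2.imwrite("pics/%s10c.png"%n,cv2.resize(i[y0:y0+120,x0:x0+150],None,fx=5,fy=5,interpolation=cv2.INTER_CUBIC))
E
```

```text
time_s: 12.2
tool_pos: [0.5838, -0.1931, 0.209]
tool_rot: [-3.141, -0.001, 2.31]
wrist_force: [0.5, 0.2, 0.1]
gripper_width: 0.55
{"offset":[[-0.02,0.01,0.78],[-0.01,0.0,0.78]],"twist":[[0.0,0.0,0.0],[0.0,0.0,0.0]]}
end [ 0.5844 -0.1935  0.17  ] [-3.141e+00 -1.000e-03  2.310e+00] rows 2
```

View pics/side10c.png

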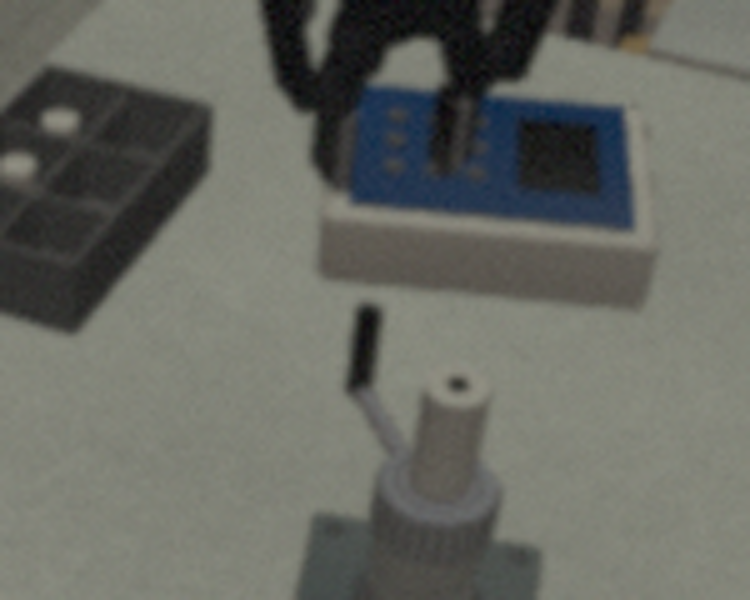

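```bash
python3 -m jog '{"offset":[[-0.03,0.01,0.8],[0,0,0.8],[0,0,0.7],[0,0,0],[0,0,0]],"twist":[[0,0,0],[0,0,0],[0,0,0],[0,0,0],[0,0,0]]}'
python3 - <<'E'
from h import *
for n,x0,y0 in(("side",260,80),):
    c=camera(n);np.savez("/tmp/%s11"%n,**c)
    i=c["color"][:,:,::-1]
    cv2.imwrite("pics/%s11c.png"%n,cv2.resize(i[y0:y0+80,x0:x0+100],None,fx=7,fy=7,interpolation=cv2.INTER_CUBIC))
E
```

```text
time_s: 12.67
tool_pos: [0.5841, -0.193, 0.1519]
tool_rot: [-3.141, -0.002, 2.311]
wrist_force: [-0.0, 0.2, 0.8]
gripper_width: 0.547
```

View pics/side11c.png

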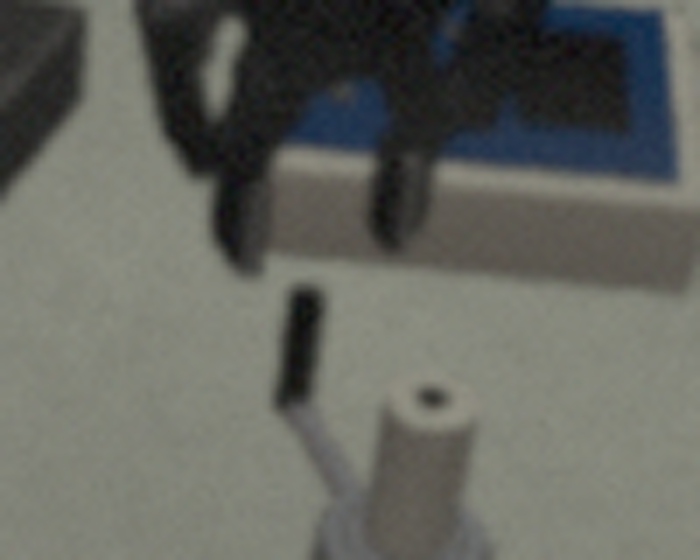

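Both fingertips, at about (294,118) and (315,115), straddle the post, whose top is at (303,121). I'll go down to pinch height and narrow the jaws.

```bash
python3 -m jog '{"offset":[[0,0,0.4],[0,0,0.5],[0,0,0.6],[0,0,0.4],[0,0,0],[0,0,0]],"twist":[[0,0,0],[0,0,0],[0,0,0],[0,0,0],[0,0,0],[0,0,0]]}'
python3 -m jog '{"offset":[[0,0,0],[0,0,0],[0,0,0],[0,0,0]],"twist":[[0,0,0],[0,0,0],[0,0,0],[0,0,0]]}' 0.3 20
python3 - <<'E'
from h import *
for n,x0,y0 in(("side",260,80),):
    c=camera(n);np.savez("/tmp/%s12"%n,**c)
    i=c["color"][:,:,::-1]
    cv2.imwrite("pics/%s12c.png"%n,cv2.resize(i[y0:y0+80,x0:x0+100],None,fx=7,fy=7,interpolation=cv2.INTER_CUBIC))
E
```

```text
time_s: 13.22
tool_pos: [0.5848, -0.1935, 0.1048]
tool_rot: [-3.141, -0.0, 2.313]
wrist_force: [0.0, 0.1, -0.9]
gripper_width: 0.552
time_s: 13.55
tool_pos: [0.5851, -0.1937, 0.1053]
tool_rot: [3.141, 0.001, 2.313]
wrist_force: [-0.3, -0.0, -1.5]
gripper_width: 0.301
```

View pics/side12c.png

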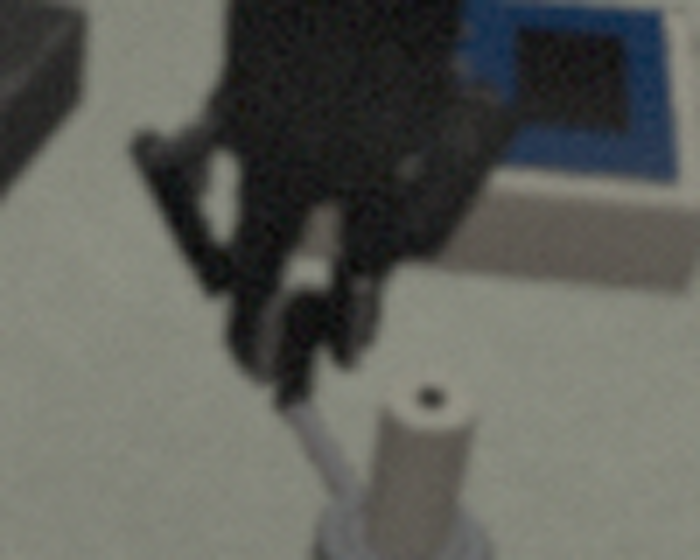

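```bash
python3 -m jog '{"offset":[[0,-0.19,0],[0,-0.19,0],[0,-0.19,0],[0,-0.19,0],[0,-0.19,0],[0,-0.19,0],[0,-0.19,0],[0,-0.19,0]],"twist":[[0,0,0.5],[0,0,0.5],[0,0,0.5],[0,0,0.5],[0,0,0.5],[0,0,0.5],[0,0,0.5],[0,0,0.5]]}'
python3 - <<'E'
from h import *
s=get_state();p=s["tool_pos"];d=p[:2]-np.array([.5203,-.1217]);print("r",np.hypot(*d),"phi",np.arctan2(d[1],d[0]),s["tool_rot"][2]-np.pi,s["wrist_force"],s["wrist_torque"])
for n,x0,y0 in(("side",260,80),):
    c=camera(n);np.savez("/tmp/%s13"%n,**c)
    i=c["color"][:,:,::-1]
    cv2.imwrite("pics/%s13c.png"%n,cv2.resize(i[y0:y0+80,x0:x0+100],None,fx=7,fy=7,interpolation=cv2.INTER_CUBIC))
E
```

```text
time_s: 14.27
tool_pos: [0.5531, -0.2138, 0.105]
tool_rot: [3.141, 0.0, 1.91]
wrist_force: [1.6, 1.7, -0.1]
gripper_width: 0.301
r 0.09777014919909727 phi -1.2288037510841927 -1.231315541841116 [ 1.56116869  1.68270306 -0.10964404] [ 0.33912858 -0.2561102  -0.02210555]
```

View pics/side13c.png

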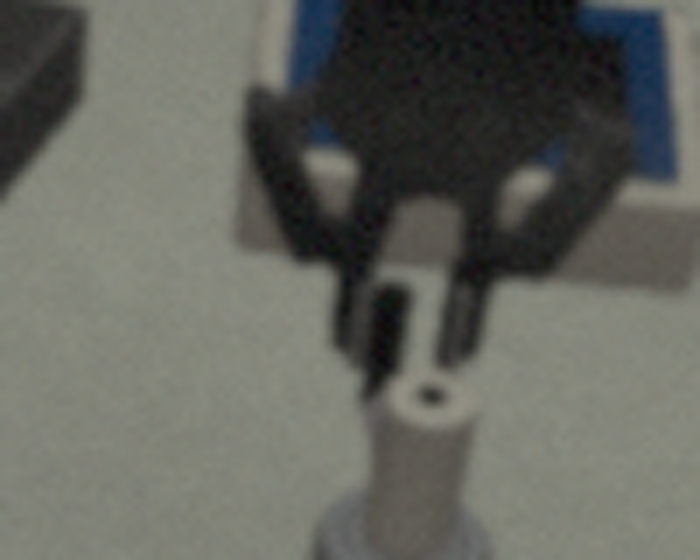

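The left finger is pushing the post around at about (315,126), so I'll keep going.

```bash
python3 -m jog '{"offset":[[0.02,-0.19,0],[0.02,-0.19,0],[0.02,-0.19,0],[0.01,-0.19,0],[0.01,-0.19,0],[0.01,-0.19,0],[0.01,-0.19,0],[0.01,-0.19,0],[0.01,-0.19,0],[0.01,-0.19,0]],"twist":[[0,0,0.5],[0,0,0.5],[0,0,0.5],[0,0,0.5],[0,0,0.5],[0,0,0.5],[0,0,0.5],[0,0,0.5],[0,0,0.5],[0,0,0.5]]}'
python3 - <<'E'
from h import *
s=get_state();p=s["tool_pos"];d=p[:2]-np.array([.5203,-.1217]);print("r",np.hypot(*d),"phi",np.arctan2(d[1],d[0]),s["tool_rot"][2]-np.pi,s["wrist_force"],s["wrist_torque"])
E
```

```text
time_s: 15.15
tool_pos: [0.5065, -0.2167, 0.1052]
tool_rot: [3.14, 0.001, 1.412]
wrist_force: [1.7, -2.5, -0.5]
gripper_width: 0.302
r 0.09598539376486859 phi -1.7152714577312935 -1.730046146615432 [ 1.69188298 -2.53910859 -0.4500356 ] [-0.34027291 -0.3837509  -0.00951619]
```

```bash
python3 -m jog '{"offset":[[0,-0.15,0],[0,-0.15,0],[0,-0.15,0],[0,-0.15,0],[0,0,0]],"twist":[[0,0,0.4],[0,0,0.4],[0,0,0.4],[0,0,0.4],[0,0,0]]}'
python3 - <<'E'
from h import *
s=get_state();p=s["tool_pos"];d=p[:2]-np.array([.5203,-.1217]);print("r",np.hypot(*d),"phi",np.arctan2(d[1],d[0]),s["tool_rot"][2]-np.pi,s["wrist_force"],s["wrist_torque"])
E
```

```text
time_s: 15.57
tool_pos: [0.4912, -0.2129, 0.1051]
tool_rot: [3.141, 0.0, 1.252]
wrist_force: [0.3, -0.6, 0.1]
gripper_width: 0.298
r 0.09578150895581215 phi -1.8798734056966007 -1.8898053441908664 [ 0.34868566 -0.58247183  0.13376599] [-0.03265877  0.02789035  0.03078132]
```

```bash
python3 -m jog '{"offset":[[0,-0.15,0],[0,-0.15,0],[0,0,0]],"twist":[[0,0,0.4],[0,0,0.4],[0,0,0]]}'
python3 - <<'E'
from h import *
s=get_state();p=s["tool_pos"];d=p[:2]-np.array([.5203,-.1217]);print("r",np.hypot(*d),"phi",np.arctan2(d[1],d[0]),s["tool_rot"][2]-np.pi,s["wrist_force"],s["wrist_torque"])
c=camera("side");np.savez("/tmp/side14",**c)
i=c["color"][:,:,::-1]
cv2.imwrite("pics/side14c.png",cv2.resize(i[80:160,270:370],None,fx=7,fy=7,interpolation=cv2.INTER_CUBIC))
E
```

```text
time_s: 15.82
tool_pos: [0.4842, -0.2104, 0.105]
tool_rot: [3.141, 0.0, 1.173]
wrist_force: [-0.2, -1.3, -0.2]
gripper_width: 0.303
r 0.09575468842777529 phi -1.9578128094716427 -1.9687159647059884 [-0.17501705 -1.3338435  -0.18972624] [ 0.00039617 -0.02966164 -0.03058396]
```

View pics/side14c.png

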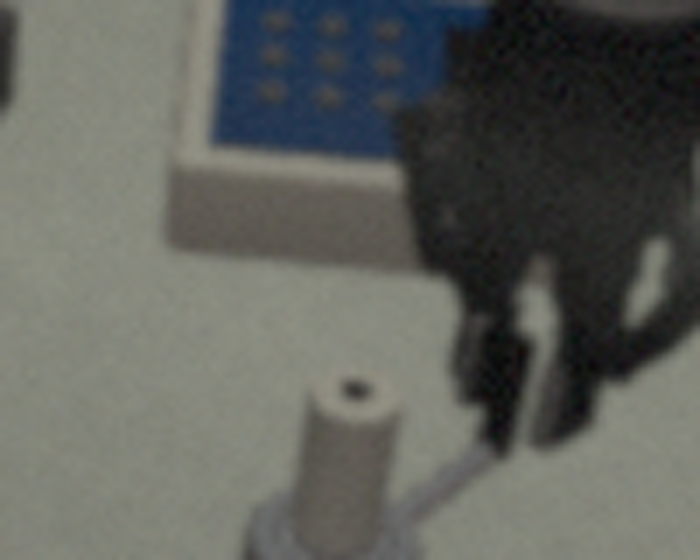

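```bash
python3 -m jog '{"offset":[[0,-0.11,0],[0,-0.11,0],[0,0,0]],"twist":[[0,0,0.3],[0,0,0.3],[0,0,0]]}'; python3 -c "
from plant import *;s=get_state();print(s['wrist_force'],s['wrist_torque'])"
```

```text
time_s: 16.12
tool_pos: [0.4822, -0.2095, 0.1054]
tool_rot: [3.135, -0.0, 1.114]
wrist_force: [16.6, -3.1, -7.7]
gripper_width: 0.294
[16.64935578 -3.09635608 -7.68620578] [-0.44454681 -2.30619853  0.0752539 ]
```

```bash
python3 -m jog '{"offset":[[0,-0.11,0],[0,-0.08,0],[0,0,0]],"twist":[[0,0,0.3],[0,0,0.2],[0,0,0]]}'; python3 -c "
from plant import *;s=get_state();print(s['wrist_force'],s['wrist_torque'])"
```

```text
time_s: 16.37
tool_pos: [0.4817, -0.209, 0.106]
tool_rot: [3.128, -0.001, 1.064]
wrist_force: [35.9, -6.4, -18.0]
gripper_width: 0.301
[ 35.93116057  -6.42076532 -18.04745937] [-0.95672688 -5.35043879  0.2018159 ]
```

The wrist force has jumped to about 36 N with no further motion, so the nut is at its stop. I'll back off, open and rise.

```bash
python3 -m jog '{"offset":[[0,0.15,0],[0,0.15,0],[0,0.1,0],[0,0,0]],"twist":[[0,0,0],[0,0,0],[0,0,0],[0,0,0]]}' 
python3 -m jog '{"offset":[[0,0,0],[0,0,0],[0,0,0]],"twist":[[0,0,0],[0,0,0],[0,0,0]]}' 0.55
python3 -m jog '{"offset":[[0,0,-0.4],[0,0,-0.8],[0,0,-0.8],[0,0,-0.9],[0,0,-0.9],[0,0,-0.9],[0,0,0]],"twist":[[0,0,0],[0,0,0],[0,0,0],[0,0,0],[0,0,0],[0,0,0],[0,0,0]]}'
python3 plan.py .45 -.35 .25 1.064
```

```text
time_s: 16.7
tool_pos: [0.4839, -0.2111, 0.1047]
tool_rot: [-3.141, 0.0, 1.064]
wrist_force: [-1.0, -0.2, -0.8]
gripper_width: 0.303
time_s: 16.95
tool_pos: [0.4833, -0.2108, 0.1047]
tool_rot: [-3.141, 0.0, 1.063]
wrist_force: [0.1, -0.9, -0.4]
gripper_width: 0.55
time_s: 17.53
tool_pos: [0.485, -0.2117, 0.227]
tool_rot: [3.135, 0.0, 1.063]
wrist_force: [0.7, -0.4, 0.4]
gripper_width: 0.547
{"offset":[[-0.79,0.21,-0.13],[-0.79,0.21,-0.13],[-0.79,0.21,-0.13],[-0.79,0.21,-0.13],[-0.78,0.21,-0.13],[-0.79,0.21,-0.13],[-0.78,0.21,-0.13]],"twist":[[0.0,0.0,0.0],[0.0,0.0,0.0],[0.0,0.0,0.0],[0.02,0.0,0.0],[0.0,0.0,0.0],[0.02,0.0,0.0],[0.02,0.0,0.0]]}
end [ 0.4501 -0.3499  0.2499] [3.141 0.    1.063] rows 7
```

```bash
python3 -m jog '{"offset":[[-0.8,0.2,-0.1],[-0.8,0.2,-0.1],[-0.8,0.2,-0.1],[-0.8,0.2,-0.1],[-0.8,0.2,-0.1],[-0.8,0.2,-0.1],[-0.8,0.2,-0.1],[-0.8,0.2,0],[-0.8,0.2,0],[-0.8,0.2,0],[0,0,0],[0,0,0]],"twist":[[0,0,0],[0,0,0],[0,0,0],[0,0,0],[0,0,0],[0,0,0],[0,0,0],[0,0,0],[0,0,0],[0,0,0],[0,0,0],[0,0,0]]}'
python3 - <<'E'
from h import *
for n,x0,y0 in(("side",260,90),("top",280,150)):
    c=camera(n);np.savez("/tmp/%s15"%n,**c)
    for r in spot_point("lever_post",n)[:2]+spot_point("electrode_mid",n)[:5]:print(n,r)
    i=c["color"][:,:,::-1]
    cv2.imwrite("pics/%s15c.png"%n,cv2.resize(i[y0:y0+110,x0:x0+140],None,fx=5,fy=5,interpolation=cv2.INTER_CUBIC))
E
```

```text
time_s: 18.53
tool_pos: [0.4295, -0.4105, 0.2398]
tool_rot: [-3.141, -0.0, 1.061]
wrist_force: [0.3, -1.1, -0.5]
gripper_width: 0.548
side {'pixel': [344.5, 136.9], 'score': 0.98}
side {'pixel': [296.5, 249.9], 'score': 0.94}
side {'pixel': [172.7, 252.0], 'score': 0.86}
side {'pixel': [182.2, 220.2], 'score': 0.6}
side {'pixel': [316.8, 146.1], 'score': 0.54}
side {'pixel': [315.6, 153.7], 'score': 0.34}
top {'pixel': [372.9, 232.6], 'score': 0.83}
top {'pixel': [202.4, 137.6], 'score': 0.73}
top {'pixel': [216.2, 232.2], 'score': 0.67}
top {'pixel': [170.3, 146.2], 'score': 0.61}
top {'pixel': [335.4, 214.3], 'score': 0.51}
```

View pics/side15c.png

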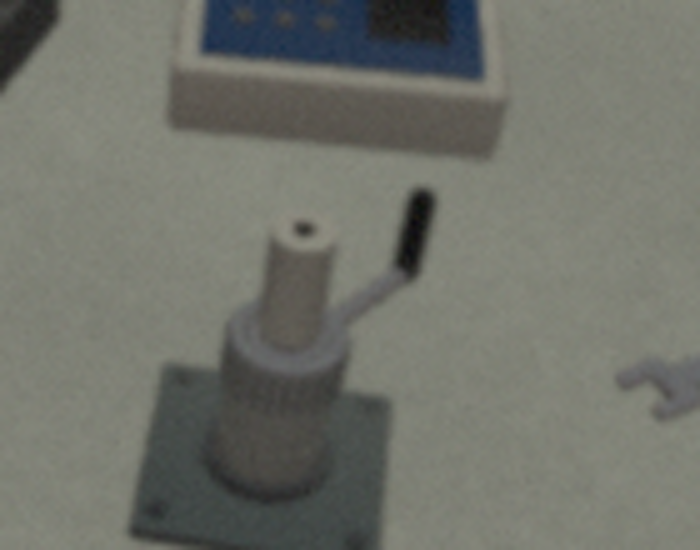

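View pics/top15c.png

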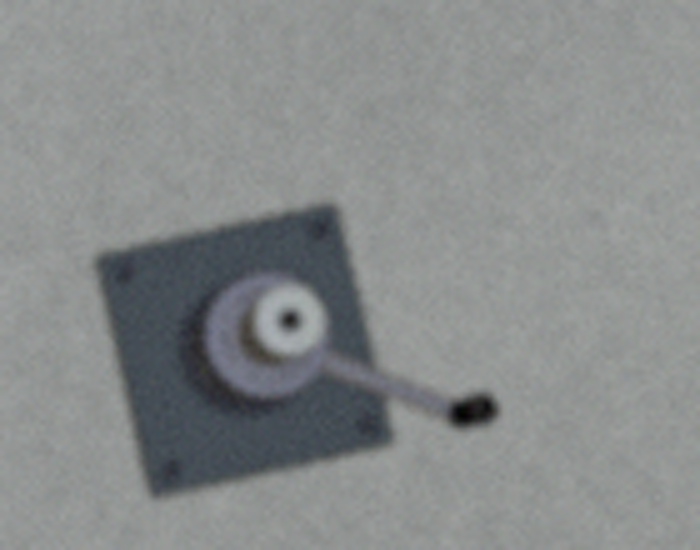

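```bash
python3 - <<'E'
from h import *
S=dict(np.load("/tmp/side15.npz"));T=dict(np.load("/tmp/top15.npz"))
p=atz(T,(377,231.2),.125);e=atz(T,(338,214),.1535);print(p,e)
print(atz(S,(260+425/5,90+192/5),.125),tri2(S,T,(260+303/5,90+229/5),(338,214)),tri2(S,T,(345,128.4),(377,231.2)))
for C in((.522,-.123),):
  d=p[:2]-C;print(np.arctan2(d[1],d[0])); d=np.array([.5865,-.193])-C;print(np.arctan2(d[1],d[0]))
E
```

```text
[ 0.4900583  -0.21393259  0.125     ] [ 0.52374434 -0.12584601  0.1535    ]
[ 0.48476616 -0.21214931  0.125     ] (array([ 0.5229, -0.1265,  0.1504]), [0.0011, 0.0011]) (array([ 0.4876, -0.2146,  0.1231]), [0.0025, 0.0025])
-1.908600234208771
-0.8262675866272079
```

```bash
python3 -c "
from plant import *
print(hand_in())"
```

```text
the job is handed in; nothing more can be done
None
```

The disc electrode is fully home in the collet, the nut is turned clockwise to its stop, and the arm let go and moved well clear. I handed the job in after about 18.6 s; the hand-in gave no verdict.

- **Electrode:** the final pictures show it upright. Its head top is at z ≈ 0.150–0.154 m (0.153 expected when home), and the head is centred over the mouth within about 4 mm. The purple look-alikes were not touched.
- **Nut:** the lever post swung about 1.08 rad. It then stopped moving while the wrist force rose to about 36 N. With a starting angle of 0–0.25 rad, that puts the nut above 1.0 rad, consistent with the 1.2 rad stop.
- **Disagreements:** the two cameras differ by 2–5 mm, which is within the tolerances. The trained networks' first reports ranked purple look-alikes alongside the electrode, so I picked it out in the pictures.

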